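# Put the sterilised ware away in a cam-locked instrument drawer

### The arm

A 7-joint arm with a two-finger parallel gripper is mounted at the origin on the work surface. World frame = base frame: x ahead of the robot, y to its left, z up, the work surface at z = 0. Lengths are in m, angles in rad, forces in N, time in s.
With the tool pointing down it reaches from about 0.4 to 0.85 m from the base axis. Payload 10.4 kg.
Tool frame: the origin (TCP) lies between the finger pads; the fingertips stand 11 mm ahead of it and the grasp point (between the pads) lies 8 mm behind it; z points along the fingers, y is the direction in which the jaws open and shut (so a half turn about z gives the same grasp; the last joint's range is limited). The gripper opens to 87 mm and grips with 3 to 60 N. Pads are 19 mm wide; open, the fingers measure 117 mm over their backs; the gripper's body (75 mm by 190 mm) begins 51 mm behind the grasp point.
Start: joints at [-1.348, 0.332, -0.065, 1.46, 0.022, 1.35, -0.088], TCP at [0.152, 0.606, 0.234] pointing down, gripper open.
Joint ranges: [-2.6, 2.6], [-0.5, 2.12], [-1.47, 1.34], [0.16, 2.42], [-1.27, 4.41], [0.06, 2.06], [-2.6, 2.6]. Speed limits (rad/s): [2.22, 2.22, 2.79, 2.79, 3.14, 3.14, 3.14].

### API

Orientations are given as a unit quaternion [x, y, z, w].
In Python, from bench import r, eyes gives the robot as it stands.
- The arm moves only by the shell command python3 -m inch 'ROWS' [FORCE]. ROWS is a JSON object of lists of equal length, an entry for each row: "translation": the shift along the world's x, y, z scaled (see below), a list of three; "rot": the turn, a rotation vector about the world's x, y, z scaled (see below), a list of three; "jaw": the finger opening in mm, from 0 to 87. In form: {"translation": [[tx, ty, tz], ...], "rot": [[ax, ay, az], ...], "jaw": [jaw, ...]}. A call has 1 to 20 rows; each row is the pose to reach, as a shift and turn from the pose measured when the call began; what a row does not reach only later rows make up. The controller multiplies each number of a shift by 100 mm and each number of a turn by 60 degrees. A row lasts 1/10 s, in which the tool goes at most 50 mm and 8.59 degrees, less where a joint would pass 70% of its speed; a pose out of reach is approached as far as the arm can. A call with a number of a shift or a turn outside -1 to 1 is refused whole. A call with a gripper value outside its range is refused whole. The fingers move at their own pace and stop on an object; FORCE is the grip in N (left out, the last holds). Time passes only in rows, so rows that repeat a pose let the fingers close. It gives the time, the measured TCP pose, the force and the opening at its end, in the units of the state.
- r.read_state(): the state, without advancing time (a new reading comes with each control period).
- eyes.camera(name): name is "scene" or "top" or "wrist"; returns the picture (420x560x3 uint8, blue, green, red); there is no depth.
- eyes.calibration(name): a dict with "fx", "fy", "cx", "cy" (pixels), "R" (3x3) and "t" (3): a world point X has camera coordinates R X + t; the wrist camera has in their place "hand_eye" (4x4, takes a point from camera to tool coordinates, whose origin is the TCP and whose axes are the flange's). Camera axes: x right, y down, z forward; pixel columns grow to the right and rows downward; lengths in m; the calibration is good to about 2 mm. A picture is of the moment at which its call begins: read the wrist's pose just before it. calibration takes no time and is no camera call.
- r.close_job(): hands the job in, once; it reports no verdict.
The state is a dict: "time": time; "joint_positions": joint angles; "joint_vel": joint speeds; "joint_torque": joint torques, N m; "ee_pos": TCP position; "eef_rot": TCP orientation; "ft_force": force on the tool from outside, world axes, zero at the start; "torque": the same for the moment, N m; "width": finger opening in m.
Only numpy, scipy, OpenCV 4.12 (cv2) and the standard library are available. Lean on these libraries where they do the work, as an engineer would, in place of code of your own. Each camera call takes 0.05 s, during which the arm holds its last target. There are 200 camera calls.

### The job

Put the sterilised ware on the drying mat away in the instrument cabinet: flip the cam lever over to free the drawer, pull the drawer open, lay every long cassette flat in its left-hand bay and stand every round pot upright in its right-hand bay (left and right as the robot faces the drawer), nothing stacked. Then push the drawer fully home and flip the lever all the way back to lock it. Leave the bottle, the jar and the bowl where they stand.

Things in the scene. Friction and masses are not known exactly. Their poses are not given: they have to be found in the camera images.
- cabinet: white bench-top instrument cabinet, fixed, 260 deep (x) x 360 wide (y) x 100 mm high. Origin: on the bench, below the middle of its front face; its -x axis points out of the front (towards the robot), +y is its left as the robot faces it. While the lever's tongue hangs down before the drawer, the drawer can neither open nor, if it stands out, be pushed home.
- drawer (a joint): the drawer's slide, in m: 0 = fully home, 0.17 = fully open (towards the cabinet's -x). It stays where it is left; about 2 N of friction. Its grey front panel, 332 mm wide and 12 mm thick, is flush with the cabinet's front face when home and reaches from 10 to 80 mm above the bench.
- drawer_handle (a point): middle of the drawer's pull handle, a round steel bar 10 mm thick and 120 mm long (along the cabinet's y), 46 mm in front of the drawer front and 68 mm above the bench; it moves with the drawer. Axes as the cabinet's.
- bay_left (a point): point on the floor of the left-hand (cabinet's +y) bay, midway across, 80 mm behind the drawer front's outer face; moves with the drawer, axes as the cabinet's. Floor 18 mm above the bench. The bay is 158 mm wide (y), reaching 68 mm before and 152 mm behind this point; fully open, all but its last 62 mm is clear of the cabinet. Side walls (6 mm) and divider (5 mm, along x) stand 42 mm high.
- bay_right (a point): the same point in the right-hand bay (cabinet's -y side).
- lever (a joint): cam lever hinge at the upper left of the front, rad: 0 = locked, black arm leaning 45 deg to the right (cabinet's -y), steel tongue hanging before the drawer panel; 1.57 = free, arm swung over the top and leaning 45 deg to the left, tongue level above the panel. The arm swings sideways, parallel to the front. Stays where left; about 2 N at the tip turns it; drawer free above 1.15.
- lever_pivot (a point): the point on the lever's hinge axis in the plane of the arm: 18 mm in front of the cabinet's face, 130 mm to the left (+y) of its middle, 104 mm above the bench, on a bracket 40 mm wide that stands 21 mm above the cabinet's top. Axes as the cabinet's.
- lever_tip (a point): centre of the ball (22 mm across) at the end of the lever's arm, 65 mm from the pivot; the arm is a round bar 11 mm thick.
- mat: black drying mat, fixed, 320 (x) x 320 (y) x 3 mm, on which the ware stands at the start. Origin: centre of its underside.
- cassette1: long instrument cassette, a closed aluminium case 100 (its x) x 32 (its y) x 32 mm high, about 0.16 kg. Origin: centre of its underside, z up. May be absent.
- cassette2: a second cassette, the same. May be absent.
- pot1: round lidded steel pot, 50 mm across and 38 mm high, with a knob 14 mm across and 9 mm high on its lid (47 mm in all), about 0.15 kg. Origin: centre of its underside, z up. May be absent.
- pot2: a second pot, the same. May be absent.
- bottle: bystander: white plastic bottle, 66 mm across, 190 mm high. Origin: centre of its underside.
- jar: bystander: amber glass jar with a black cap, 72 mm across, 90 mm high. Origin: centre of its underside.
- bowl: bystander: steel bowl, 100 mm across, 45 mm high. Origin: centre of its underside.

How it is judged:
By the outcome, as a careful person would: the job done as asked, in the order asked, and still so for the second after the job is handed in, with the robot touching nothing.
Of cassette1, cassette2, pot1, pot2 only 2 to 4 are there at a start; the rules pass over those that are not, and their reading is None.
At some moment in a run one of cassette1, cassette2, pot1, pot2 may be knocked a few centimetres aside while the robot is not near it.
It also fails if it takes over 210 s, if anything falls off the work surface, if the arm or the gripper's body presses on something with over 40 N, if the wrist force passes 120 N, or if a joint passes its speed limit or range.

## Working session

There is one attempt and no reset: what is moved stays moved. The work goes in short steps, Python scripts to look and compute and a shell command to move; the robot and the scene stay as the last step left them, time stands still between calls to the robot, and variables do not carry over. Pictures are saved under pics/ and viewed, about 12 in all and at most 16, crops included, and the job is handed in when it is done.

```bash
ls; mkdir -p pics; python3 - <<'E'
from bench import r, eyes
import cv2, numpy as np
s=r.read_state(); print({k:np.round(v,3).tolist() for k,v in s.items()})
for n in("scene","top"):
    cv2.imwrite(f"pics/{n}0.png",eyes.camera(n))
for n in("scene","top","wrist"):
    c=eyes.calibration(n); print(n,{k:np.round(v,4).tolist() for k,v in c.items()})
E
```

```text
pics
{'time': 0.0, 'joint_positions': [-1.348, 0.333, -0.065, 1.461, 0.022, 1.35, -0.088], 'joint_vel': [-0.001, 0.0, -0.001, 0.001, 0.001, -0.001, -0.0], 'joint_torque': [-0.001, -62.328, 0.024, -38.988, -0.061, 0.04, 0.0], 'ee_pos': [0.152, 0.606, 0.233], 'eef_rot': [0.123, 0.992, -0.001, -0.0], 'ft_force': [0.957, -0.296, 0.535], 'torque': [0.011, -0.006, 0.014], 'width': 0.087}
scene {'fx': 504.4901, 'fy': 504.4901, 'cx': 267.9652, 'cy': 201.9981, 'R': [[0.4712, 0.882, -0.0001], [0.714, -0.3815, -0.587], [-0.5178, 0.2765, -0.8096]], 't': [-0.2251, -0.3973, 2.0469]}
top {'fx': 485.1361, 'fy': 485.1361, 'cx': 276.8563, 'cy': 209.9229, 'R': [[0.014, -0.9999, -0.0035], [-0.9742, -0.0129, -0.2251], [0.225, 0.0065, -0.9743]], 't': [-0.061, 0.6048, 1.2783]}
wrist {'fx': 313.0192, 'fy': 313.0192, 'cx': 280.718, 'cy': 206.7957, 'hand_eye': [[0.0, -0.96, -0.28, 0.0765], [1.0, -0.0002, 0.0007, 0.0005], [-0.0007, -0.28, 0.96, -0.1504], [0.0, 0.0, 0.0, 1.0]]}
```

View pics/top0.png

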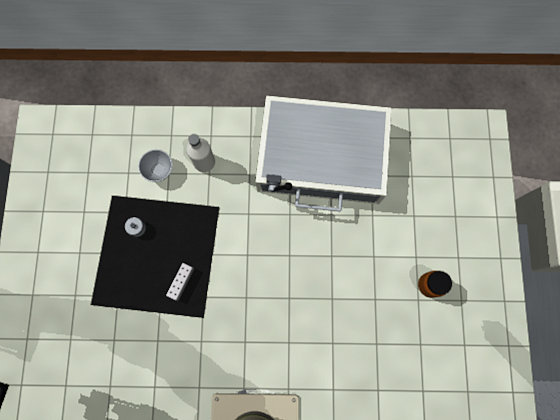

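View pics/scene0.png

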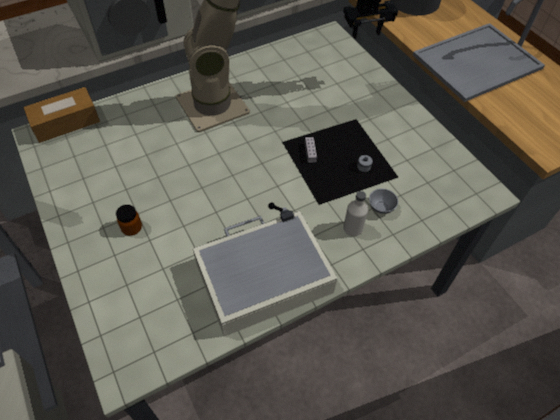

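The top view shows the cabinet (front edge about (257,187) to (385,195)), the lever tip near (289,187) and the handle near (320,207). On the mat there is one cassette at (180,282) and one pot at (135,227), and no second of either. The scene view agrees: cassette (311,150), pot (365,163).

```bash
cat > h.py <<'E'
from bench import r, eyes
import cv2, numpy as np
from scipy.spatial.transform import Rotation as Ro
def cam(n):
    c=eyes.calibration(n); K=np.array([[c['fx'],0,c['cx']],[0,c['fy'],c['cy']],[0,0,1]])
    if n=='wrist':
        s=r.read_state(); T=np.eye(4); T[:3,:3]=Ro.from_quat(s['eef_rot']).as_matrix(); T[:3,3]=s['ee_pos']
        M=np.linalg.inv(T@np.array(c['hand_eye'])); return K,M[:3,:3],M[:3,3]
    return K,np.array(c['R']),np.array(c['t'])
def ray(C,p):
    K,R,t=C; d=R.T@np.linalg.inv(K)@np.array([p[0],p[1],1.]); return -R.T@t,d/np.linalg.norm(d)
def onz(C,p,z):
    o,d=ray(C,p); return o+d*(z-o[2])/d[2]
def two(C1,p1,C2,p2):
    a,d=ray(C1,p1); b,e=ray(C2,p2); s=np.linalg.lstsq(np.c_[d,-e],b-a,rcond=None)[0]
    x,y=a+s[0]*d,b+s[1]*e; return (x+y)/2,np.linalg.norm(x-y)
def proj(C,X):
    K,R,t=C; q=K@(R@np.array(X)+t); return q[:2]/q[2]
def st():
    s=r.read_state(); print('t',round(s['time'],2),'p',np.round(s['ee_pos'],4),'q',np.round(s['eef_rot'],3),'F',np.round(s['ft_force'],1),'w',round(s['width'],4),'j',np.round(s['joint_positions'],2))
E
python3 - <<'E'
from h import *
T=cam('top');S=cam('scene')
im=cv2.imread('pics/top0.png')
for n,p,z in [('BL',(266,97),.1),('BR',(391,107),.1),('FR',(385,195),.1),('FL',(257,187),.1)]: print(n,onz(T,p,z))
print('tip',two(T,(289,187),S,(273,207)))
print('handle L,R',onz(T,(297,206),.068),onz(T,(341,210),.068))
g=cv2.cvtColor(im,cv2.COLOR_BGR2GRAY)
mat=(g<45).astype(np.uint8); n,l,stt,c=cv2.connectedComponentsWithStats(mat)
i=[k for k in range(1,n) if stt[k,0]<155<stt[k,0]+stt[k,2] and stt[k,1]<257<stt[k,1]+stt[k,3] and stt[k,4]>5000][0]
cs,_=cv2.findContours((l==i).astype(np.uint8),cv2.RETR_EXTERNAL,cv2.CHAIN_APPROX_SIMPLE)
hull=cv2.convexHull(cs[0]); b=cv2.boxPoints(cv2.minAreaRect(hull)); print('mat',b)
m=np.zeros_like(g); cv2.drawContours(m,[hull],-1,255,-1); m=cv2.erode(m,np.ones((5,5)))
o=((g>75)&(m>0)).astype(np.uint8); o=cv2.morphologyEx(o,cv2.MORPH_CLOSE,np.ones((5,5)))
n,l,stt,c=cv2.connectedComponentsWithStats(o)
for k in range(1,n):
    if stt[k,4]>40:
        cc,_=cv2.findContours((l==k).astype(np.uint8),cv2.RETR_EXTERNAL,cv2.CHAIN_APPROX_SIMPLE)
        bx=cv2.boxPoints(cv2.minAreaRect(cc[0])); print(stt[k],c[k],onz(T,c[k],.035)); print([np.round(onz(T,q,.035)[:2],3) for q in bx])
cv2.imwrite('pics/crop1.png',cv2.resize(im[85:225,245:405],None,fx=5,fy=4.2,interpolation=cv2.INTER_CUBIC)[:, :800])
E
```

```text
BL [ 0.93002619 -0.01717518  0.1       ]
BR [ 0.90352238 -0.37378252  0.1       ]
FR [ 0.64407648 -0.34734808  0.1       ]
FL [0.66216627 0.00239974 0.1       ]
tip (array([ 0.65305777, -0.08061176,  0.14237445]), np.float64(0.00846901380875095))
handle L,R [ 0.61773714 -0.10862098  0.068     ] [ 0.60792435 -0.23084197  0.068     ]
mat [[ 90.98782 304.08926]
 [106.30426 191.76877]
 [218.40164 207.05478]
 [203.0852  319.37527]]
[125 217  18  18 251] [133.19521912 225.55378486] [0.56264174 0.3534399  0.035     ]
[array([0.561, 0.388]), array([0.598, 0.355]), array([0.565, 0.32 ]), array([0.528, 0.353])]
[166 263  27  37 449] [178.88864143 281.15144766] [0.40832651 0.21474261 0.035     ]
[array([0.37 , 0.249]), array([0.461, 0.209]), array([0.447, 0.18 ]), array([0.356, 0.22 ])]
```

View pics/crop1.png

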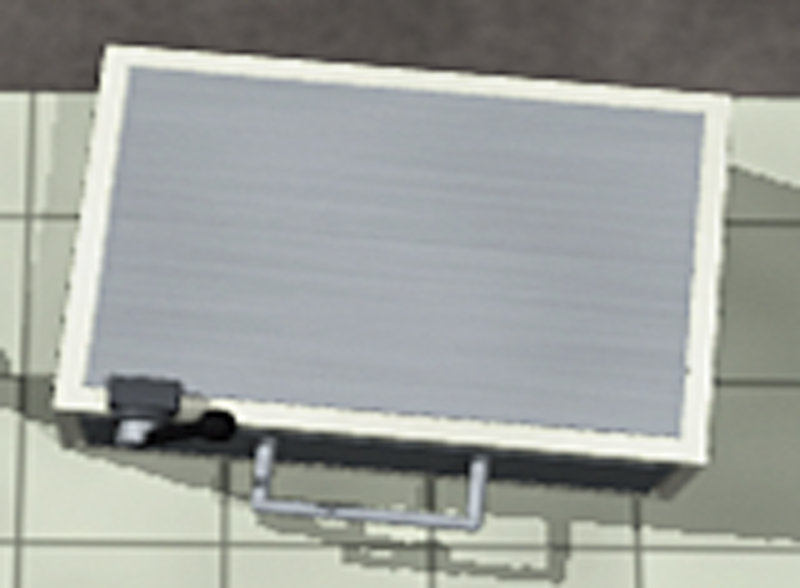

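```bash
python3 - <<'E'
from h import *
T=cam('top')
P=[onz(T,p,.1)[:2] for p in [(266.4,95.7),(391.2,108.1),(386.2,195.2),(256,181.4)]]
print(np.round(P,4)); BL,BR,FR,FL=P
print('w',np.linalg.norm(BL-BR),np.linalg.norm(FL-FR),'d',np.linalg.norm(BL-FL),np.linalg.norm(BR-FR))
a=[(np.arctan2(*(L-R)[::-1])-np.pi/2)*57.3 for L,R in((BL,BR),(FL,FR))]+[np.degrees(np.arctan2(*(B-F)[::-1])) for B,F in((BL,FL),(BR,FR))]
print('yaw',a)
c=np.mean(P,0); y=np.radians(np.mean(a)); Rz=np.array([[np.cos(y),-np.sin(y)],[np.sin(y),np.cos(y)]])
o=c-Rz@[.13,0]; print('origin',o,np.degrees(y))
for n,p in dict(handle=(-.046,0),pivot=(-.018,.13),tip0=(-.018,.084),tip1=(-.018,.176)).items(): print(n,o+Rz@p)
hl,hr=[onz(T,p,.068)[:2] for p in ((245+258/5,85+510/4.2),(245+475/5,85+522/4.2))]; print('handle meas',hl,hr,(hl+hr)/2)
print('tip',onz(T,(289,186),.15))
E
```

```text
[[ 0.9341 -0.0182]
 [ 0.9001 -0.3742]
 [ 0.6436 -0.3506]
 [ 0.6781  0.0055]]
w 0.3575885542599898 0.3577891906998106 d 0.25708401297962297 0.25767815639802083
yaw [np.float64(-5.4458181069282325), np.float64(-5.540879182459129), np.float64(-5.303913537192411), np.float64(-5.259736785993139)]
origin [ 0.65954553 -0.17217986] -5.387586903143228
handle [ 0.61374874 -0.1678608 ]
pivot [ 0.65383108 -0.04106409]
tip0 [ 0.64951202 -0.08686088]
tip1 [0.65815015 0.0047327 ]
handle meas [ 0.6164961  -0.10751383] [ 0.60992486 -0.22809741] [ 0.61321048 -0.16780562]
tip [ 0.65196194 -0.08435236  0.15      ]
```

```bash

M='t'; 
python3 -m inch '{"translation":[[0.71,-0.99,0.07],[0.71,-0.99,0.07],[0.71,-0.99,0.07],[0.71,-0.99,0.07]],"rot":[[0,0,-0.19],[0,0,-0.19],[0,0,-0.19],[0,0,-0.19]],"jaw":[87,87,87,87]}' && \
python3 -m inch '{"translation":[[0.71,-0.99,0.07],[0.71,-0.99,0.07],[0.71,-0.99,0.07],[0.71,-0.99,0.07]],"rot":[[0,0,-0.2],[0,0,-0.2],[0,0,-0.2],[0,0,-0.2]],"jaw":[87,87,87,87]}' && \
python3 -m inch '{"translation":[[0.71,-0.99,0.07],[0.71,-0.99,0.07],[0.71,-0.99,0.07],[0.71,-0.99,0.07]],"rot":[[0,0,-0.2],[0,0,-0.2],[0,0,-0.2],[0,0,-0.2]],"jaw":[87,87,87,87]}' && \
python3 -m inch '{"translation":[[0.71,-0.99,0.07],[0.71,-0.99,0.07],[0.71,-0.99,0.07],[0.71,-0.99,0.07]],"rot":[[0,0,-0.2],[0,0,-0.2],[0,0,-0.2],[0,0,-0.2]],"jaw":[87,87,87,87]}' && \
python3 -m inch '{"translation":[[0.71,-0.99,0.07],[0.71,-0.99,0.07],[0.71,-0.99,0.07],[0.71,-0.99,0.07]],"rot":[[0,0,-0.2],[0,0,-0.2],[0,0,-0.2],[0,0,-0.2]],"jaw":[60,60,60,60]}'
python3 -c "from h import *; st()"
```

```text
time: 0.5
ee_pos: [0.2262, 0.5042, 0.2402]
eef_rot: [0.223, 0.975, -0.001, 0.0]
ft_force: [-0.6, 0.8, 0.1]
width: 0.0869
time: 0.9
ee_pos: [0.2996, 0.4029, 0.2476]
eef_rot: [0.326, 0.945, -0.001, 0.001]
ft_force: [0.2, 0.6, 0.9]
width: 0.0872
time: 1.3
ee_pos: [0.3723, 0.3022, 0.2548]
eef_rot: [0.425, 0.905, -0.001, 0.001]
ft_force: [-0.4, 0.5, -0.9]
width: 0.0873
time: 1.7
ee_pos: [0.4447, 0.202, 0.2618]
eef_rot: [0.518, 0.855, -0.001, 0.001]
ft_force: [-0.6, 0.2, -0.0]
width: 0.0867
time: 2.1
ee_pos: [0.5169, 0.1024, 0.2686]
eef_rot: [0.606, 0.796, -0.001, 0.002]
ft_force: [0.1, 0.3, -0.3]
width: 0.0641
t 2.1 p [0.5169 0.1024 0.2686] q [ 0.606  0.796 -0.001  0.002] F [ 0.1  0.3 -0.3] w 0.0641 j [-0.74  0.09  0.49  1.69 -0.04  1.37  0.02]
```

```bash

python3 -m inch '{"translation":[[0.66,-0.94,0],[0.66,-0.94,0],[0.66,-0.94,0],[0.66,-0.94,0]],"rot":[[0,0,-0.17],[0,0,-0.17],[0,0,-0.17],[0,0,-0.17]],"jaw":[50,50,50,50]}' && \
python3 -m inch '{"translation":[[0.66,-0.94,0],[0.66,-0.94,0],[0.66,-0.94,0],[0.66,-0.94,0],[0.66,-0.94,0]],"rot":[[0,0,-0.17],[0,0,-0.17],[0,0,-0.17],[0,0,-0.17],[0,0,-0.17]],"jaw":[44,44,44,44,44]}'
python3 - <<'E'
from h import *
st(); C=cam('wrist'); im=eyes.camera('wrist')
for X in [(.6495,-.0869,.150),(.6538,-.0411,.104),(.6137,-.1679,.068)]: print(proj(C,X))
cv2.imwrite('pics/w1.png',im)
E
```

```text
time: 2.5
ee_pos: [0.5836, 0.009, 0.2676]
eef_rot: [0.674, 0.739, -0.002, 0.001]
ft_force: [-1.0, -0.4, 0.0]
width: 0.0506
time: 3.0
ee_pos: [0.6495, -0.0815, 0.2669]
eef_rot: [0.736, 0.677, -0.002, 0.0]
ft_force: [-0.3, 0.3, -0.7]
width: 0.0441
t 3.0 p [ 0.6495 -0.0815  0.2669] q [ 0.736  0.677 -0.002  0.   ] F [-0.3  0.3 -0.7] w 0.0441 j [-0.41  0.44  0.65  1.35 -0.26  1.44  0.15]
[281.01025453 211.67788953]
[281.53691018 153.67255419]
[257.34889636 257.21276512]
```

View pics/w1.png

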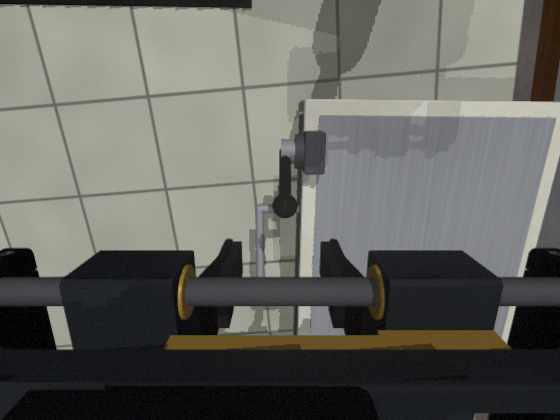

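```bash

python3 -m inch '{"translation":[[0.02,-0.02,-0.45],[0.02,-0.02,-0.85],[0.02,-0.02,-0.85]],"rot":[[0,0,0],[0,0,0],[0,0,0]],"jaw":[44,44,44]}' && \
python3 -m inch '{"translation":[[0,0,-0.2],[0,0,-0.4],[0,0,-0.4],[0,0,-0.4],[0,0,-0.4],[0,0,-0.4],[0,0,-0.4],[0,0,-0.4],[0,0,-0.4]],"rot":[[0,0,0],[0,0,0],[0,0,0],[0,0,0],[0,0,0],[0,0,0],[0,0,0],[0,0,0],[0,0,0]],"jaw":[44,44,44,20,15,15,15,15,15]}' 8
python3 -c "from h import *; st()"
```

```text
time: 3.35
ee_pos: [0.6484, -0.0796, 0.1773]
eef_rot: [0.735, 0.678, -0.004, -0.003]
ft_force: [-1.0, 1.0, 0.3]
width: 0.0438
time: 4.25
ee_pos: [0.6518, -0.0796, 0.1392]
eef_rot: [0.734, 0.679, -0.002, -0.0]
ft_force: [14.3, -1.3, -1.9]
width: 0.0203
t 4.25 p [ 0.6518 -0.0796  0.1392] q [ 0.734  0.679 -0.002 -0.   ] F [14.3 -1.3 -1.9] w 0.0203 j [-0.39  0.52  0.61  1.51 -0.31  1.21  0.19]
```

```bash

python3 -m inch '{"translation":[[0.006,0.065,0.06],[0.013,0.135,0.1],[0.02,0.21,0.14],[0.027,0.29,0.168],[0.035,0.375,0.185],[0.043,0.46,0.19],[0.051,0.545,0.185],[0.059,0.63,0.168],[0.067,0.71,0.14],[0.074,0.785,0.1],[0.081,0.86,0.06],[0.087,0.92,0.0],[0.09,0.95,-0.03],[0.09,0.95,-0.03],[0.09,0.95,-0.03]],"rot":[[0,0,0],[0,0,0],[0,0,0],[0,0,0],[0,0,0],[0,0,0],[0,0,0],[0,0,0],[0,0,0],[0,0,0],[0,0,0],[0,0,0],[0,0,0],[0,0,0],[0,0,0]],"jaw":[15,15,15,15,15,15,15,15,15,15,15,15,15,15,15]}' 10
python3 - <<'E'
from h import *
st(); C=cam('wrist'); im=eyes.camera('wrist')
cv2.imwrite('pics/w2.png',im)
E
```

```text
time: 5.75
ee_pos: [0.6613, 0.013, 0.1374]
eef_rot: [0.735, 0.678, -0.002, 0.001]
ft_force: [1.2, -4.8, 0.5]
width: 0.0203
t 5.75 p [0.6613 0.013  0.1374] q [ 0.735  0.678 -0.002  0.001] F [ 1.2 -4.8  0.5] w 0.0203 j [-0.52  0.53  0.59  1.5  -0.3   1.21  0.04]
```

View pics/w2.png

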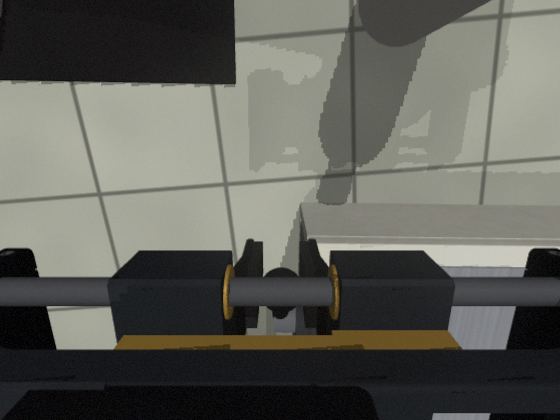

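Wrist view: the ball is still between the pads at (280,285), with the arm leaning left. The displacement matches the full 90° swing. Next I release and go to the handle.

```bash

python3 -m inch '{"translation":[[0,0,0],[0,0,0],[0,0,0],[0,0,0.4],[0,0,0.7],[0,0,0.7]],"rot":[[0,0,0],[0,0,0],[0,0,0],[0,0,0],[0,0,0],[0,0,0]],"jaw":[44,44,44,44,44,44]}' && \
python3 -m inch '{"translation":[[-0.23,-0.91,0],[-0.23,-0.91,0],[-0.23,-0.91,0]],"rot":[[0,0,-0.01],[0,0,-0.01],[0,0,-0.01]],"jaw":[38,38,38]}' && \
python3 -m inch '{"translation":[[-0.23,-0.91,0],[-0.23,-0.91,0],[-0.23,-0.91,0],[-0.23,-0.91,0]],"rot":[[0,0,0],[0,0,0],[0,0,0],[0,0,0]],"jaw":[38,38,38,38]}'
python3 - <<'E'
from h import *
st(); T=cam('top'); im=eyes.camera('top')
cv2.imwrite('pics/t2.png',cv2.resize(im[80:340,80:420],(800,612))[:600])
E
```

```text
time: 6.4
ee_pos: [0.6632, 0.013, 0.2122]
eef_rot: [0.735, 0.678, 0.001, 0.003]
ft_force: [-0.8, -0.1, 0.4]
width: 0.0439
time: 6.7
ee_pos: [0.6383, -0.086, 0.213]
eef_rot: [0.742, 0.671, 0.0, 0.004]
ft_force: [0.8, -0.3, 0.2]
width: 0.0388
time: 7.1
ee_pos: [0.6146, -0.1785, 0.2128]
eef_rot: [0.743, 0.67, -0.0, 0.004]
ft_force: [0.1, -0.0, -0.4]
width: 0.0382
t 7.1 p [ 0.6146 -0.1785  0.2128] q [ 0.743  0.67  -0.     0.004] F [ 0.1 -0.  -0.4] w 0.0382 j [-0.3   0.43  0.68  1.49 -0.27  1.32  0.3 ]
```

View pics/t2.png

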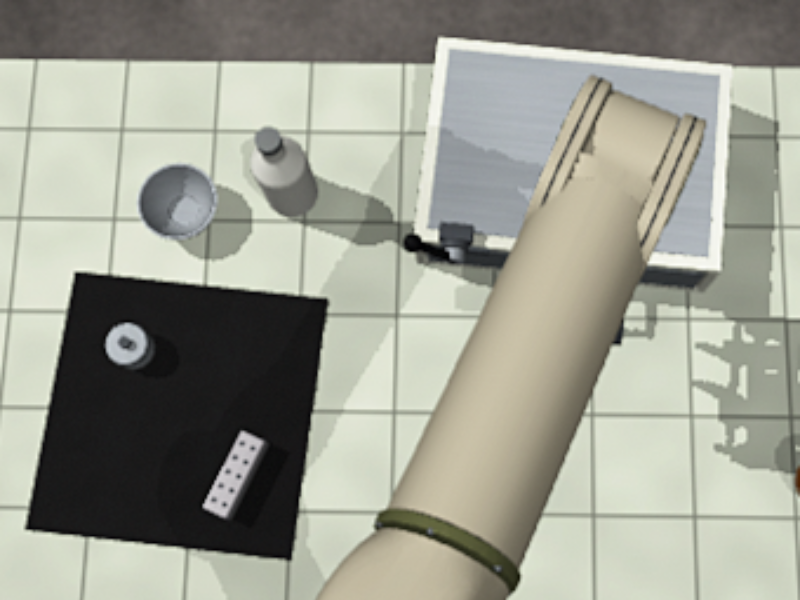

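The lever now leans left, with its tip at (413,243), and the ware hasn't moved. Next I lower onto the handle, grip it and pull.

```bash

python3 -m inch '{"translation":[[0,0.05,-0.4],[0,0.05,-0.8],[0,0.05,-0.8]],"rot":[[0,0,0],[0,0,0],[0,0,0]],"jaw":[38,38,38]}' && \
python3 -m inch '{"translation":[[0,0,-0.35],[0,0,-0.68],[0,0,-0.68],[0,0,-0.68],[0,0,-0.68],[0,0,-0.68],[0,0,-0.68],[0,0,-0.68]],"rot":[[0,0,0],[0,0,0],[0,0,0],[0,0,0],[0,0,0],[0,0,0],[0,0,0],[0,0,0]],"jaw":[38,38,38,5,5,5,5,5]}' 20
python3 -c "from h import *; st()"
```

```text
time: 7.45
ee_pos: [0.6129, -0.1679, 0.1272]
eef_rot: [0.741, 0.672, -0.002, 0.0]
ft_force: [-0.6, 1.3, -1.1]
width: 0.038
time: 8.25
ee_pos: [0.6139, -0.168, 0.0605]
eef_rot: [0.741, 0.672, -0.001, 0.001]
ft_force: [0.5, 0.0, 6.8]
width: 0.0091
t 8.25 p [ 0.6139 -0.168   0.0605] q [ 0.741  0.672 -0.001  0.001] F [0.5 0.  6.8] w 0.0091 j [-0.27  0.57  0.61  1.64 -0.36  1.05  0.36]
```

```bash

python3 -m inch '{"translation":[[-0.1,0.01,0],[-0.25,0.024,0],[-0.4,0.038,0],[-0.55,0.052,0],[-0.7,0.066,0],[-0.85,0.08,0],[-0.85,0.08,0]],"rot":[[0,0,0],[0,0,0],[0,0,0],[0,0,0],[0,0,0],[0,0,0],[0,0,0]],"jaw":[5,5,5,5,5,5,5]}' 20 && \
python3 -m inch '{"translation":[[-0.15,0.014,0],[-0.3,0.028,0],[-0.45,0.042,0],[-0.6,0.056,0],[-0.75,0.071,0],[-0.84,0.08,0],[-0.86,0.081,0],[-0.86,0.081,0]],"rot":[[0,0,0],[0,0,0],[0,0,0],[0,0,0],[0,0,0],[0,0,0],[0,0,0],[0,0,0]],"jaw":[5,5,5,5,5,5,5,5]}' 20
python3 -c "from h import *; st()"
```

```text
time: 8.95
ee_pos: [0.5269, -0.1598, 0.0605]
eef_rot: [0.741, 0.672, -0.002, 0.0]
ft_force: [-2.1, 0.1, -1.6]
width: 0.0089
time: 9.75
ee_pos: [0.4468, -0.1521, 0.062]
eef_rot: [0.74, 0.672, 0.002, 0.006]
ft_force: [26.9, -3.8, -23.7]
width: 0.0092
t 9.75 p [ 0.4468 -0.1521  0.062 ] q [0.74  0.672 0.002 0.006] F [ 26.9  -3.8 -23.7] w 0.0092 j [-0.42  0.19  0.7   2.08 -0.16  0.9   0.28]
```

The drawer reached its end stop after 0.168 m, with about 27 N of reaction. I release and go look at the cassette.

```bash

python3 -m inch '{"translation":[[0.0,0,0],[0.0,0,0],[0.0,0,0],[0.0,0,0.4],[0.0,0,0.9],[0,0,0.9]],"rot":[[0,0,0],[0,0,0],[0,0,0],[0,0,0],[0,0,0],[0,0,0]],"jaw":[38,38,38,38,38,38]}' && \
python3 -m inch '{"translation":[[0,0,0.45],[0,0,0.9],[0,0,0.9]],"rot":[[0,0,0],[0,0,0],[0,0,0]],"jaw":[60,60,60]}' && \
python3 -m inch '{"translation":[[-0.1,0.92,0],[-0.1,0.92,0],[-0.1,0.92,0],[-0.1,0.92,0]],"rot":[[0,0,0.3],[0,0,0.3],[0,0,0.3],[0,0,0.3]],"jaw":[60,60,60,60]}' && \
python3 -m inch '{"translation":[[-0.1,0.92,0],[-0.1,0.92,0],[-0.1,0.92,0],[-0.1,0.92,0]],"rot":[[0,0,0.3],[0,0,0.3],[0,0,0.3],[0,0,0.3]],"jaw":[60,60,60,60]}' && \
python3 -m inch '{"translation":[[-0.1,0.92,0],[-0.1,0.92,0],[-0.1,0.92,0],[-0.1,0.92,0]],"rot":[[0,0,0.3],[0,0,0.3],[0,0,0.3],[0,0,0.3]],"jaw":[60,60,60,60]}' && \
python3 -m inch '{"translation":[[-0.1,0.92,0],[-0.1,0.92,0],[-0.1,0.92,0],[-0.1,0.92,0],[-0.1,0.92,0]],"rot":[[0,0,0.3],[0,0,0.3],[0,0,0.3],[0,0,0.3],[0,0,0.3]],"jaw":[60,60,60,60,60]}'
cat > ware.py <<'E'
from h import *
import sys
st(); C=cam('wrist'); im=eyes.camera('wrist'); cv2.imwrite(sys.argv[1],im)
g=cv2.cvtColor(im,cv2.COLOR_BGR2GRAY); o=(g>90).astype(np.uint8); o[235:]=0
o=cv2.morphologyEx(o,cv2.MORPH_CLOSE,np.ones((7,7))); n,l,s,c=cv2.connectedComponentsWithStats(o)
for k in range(1,n):
    if 300<s[k,4]<20000:
        cc,_=cv2.findContours((l==k).astype(np.uint8),cv2.RETR_EXTERNAL,cv2.CHAIN_APPROX_NONE)
        print('box',s[k]); 
        P=np.array([onz(C,q[0],float(sys.argv[2]))[:2] for q in cc[0]],np.float32)
        (x,y),(w,h),a=cv2.minAreaRect(P); print('rect centre',round(x,4),round(y,4),'size',round(w,4),round(h,4),'long axis',round(a if w>h else a+90,1))
E
python3 ware.py pics/w3.png 0.035
```

```text
time: 10.35
ee_pos: [0.4494, -0.1532, 0.1573]
eef_rot: [0.741, 0.672, 0.005, 0.008]
ft_force: [0.4, 0.8, -0.5]
width: 0.0374
time: 10.65
ee_pos: [0.4514, -0.1541, 0.2524]
eef_rot: [0.741, 0.671, 0.008, 0.01]
ft_force: [-0.1, 0.1, 0.4]
width: 0.0543
time: 11.05
ee_pos: [0.441, -0.0617, 0.252]
eef_rot: [0.626, 0.779, 0.009, 0.009]
ft_force: [0.7, -0.6, 0.2]
width: 0.0597
time: 11.45
ee_pos: [0.431, 0.0296, 0.2516]
eef_rot: [0.497, 0.867, 0.01, 0.007]
ft_force: [0.5, 0.1, -0.3]
width: 0.0601
time: 11.85
ee_pos: [0.4214, 0.1205, 0.2513]
eef_rot: [0.357, 0.934, 0.01, 0.005]
ft_force: [-0.4, -1.0, -0.3]
width: 0.0599
time: 12.35
ee_pos: [0.4124, 0.2103, 0.2513]
eef_rot: [0.209, 0.978, 0.011, 0.004]
ft_force: [-0.0, 0.5, 0.1]
width: 0.0602
t 12.35 p [0.4124 0.2103 0.2513] q [0.209 0.978 0.011 0.004] F [-0.   0.5  0.1] w 0.0602 j [-0.92 -0.07  0.34  1.87  0.01  1.32  0.57]
box [ 267  135   28   84 2277]
rect centre 0.4104 0.2172 size 0.0321 0.1002 long axis 155.1
```

View pics/w3.png

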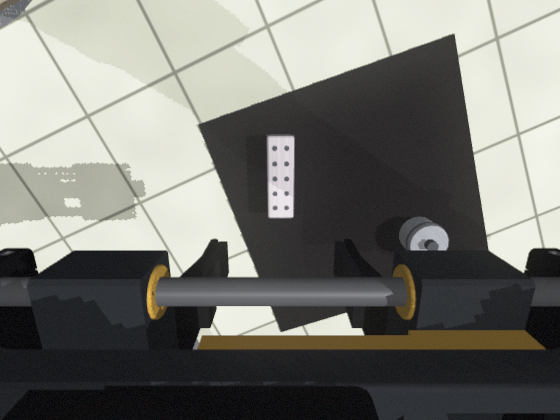

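Wrist view: cassette at (281,177), measuring 100 x 32 mm, at (0.410, 0.217) with axis -25°. The pot is at (425,235). Now I pick up the cassette.

```bash

python3 -m inch '{"translation":[[-0.02,0.07,-0.4],[-0.02,0.07,-0.8],[-0.02,0.07,-0.8],[-0.02,0.07,-0.8]],"rot":[[-0.019,0.012,-0.013],[-0.019,0.012,-0.013],[-0.019,0.012,-0.013],[-0.019,0.012,-0.013]],"jaw":[60,60,60,60]}' && \
python3 -m inch '{"translation":[[0,0,-0.4],[0,0,-0.8],[0,0,-0.8],[0,0,-0.8]],"rot":[[0,0,0],[0,0,0],[0,0,0],[0,0,0]],"jaw":[60,60,60,60]}'
python3 -c "from h import *; st()"
```

```text
time: 12.8
ee_pos: [0.4107, 0.2164, 0.1723]
eef_rot: [0.217, 0.976, -0.0, -0.0]
ft_force: [0.5, 0.5, 1.0]
width: 0.0599
time: 13.2
ee_pos: [0.4118, 0.2166, 0.0945]
eef_rot: [0.218, 0.976, 0.0, 0.0]
ft_force: [-0.4, -0.5, 0.8]
width: 0.0599
t 13.2 p [0.4118 0.2166 0.0945] q [0.218 0.976 0.    0.   ] F [-0.4 -0.5  0.8] w 0.0599 j [-0.91  0.11  0.34  2.05 -0.05  0.99  0.59]
```

```bash

python3 -m inch '{"translation":[[-0.01,0,-0.35],[-0.01,0,-0.65],[-0.01,0,-0.75],[-0.01,0,-0.75],[-0.01,0,-0.75],[-0.01,0,-0.75],[-0.01,0,-0.75],[-0.01,0,-0.75],[-0.01,0,-0.75],[-0.01,0,-0.75]],"rot":[[0,0,0],[0,0,0],[0,0,0],[0,0,0],[0,0,0],[0,0,0],[0,0,0],[0,0,0],[0,0,0],[0,0,0]],"jaw":[60,60,60,60,25,25,25,25,25,25]}' 25
python3 -m inch '{"translation":[[0,0,0.2],[0,0,0.6],[0,0,0.95],[0,0,0.95]],"rot":[[0,0,0],[0,0,0],[0,0,0],[0,0,0]],"jaw":[25,25,25,25]}' && \
python3 -m inch '{"translation":[[0,0,0.45],[0,0,0.9],[0,0,0.9]],"rot":[[0,0,0],[0,0,0],[0,0,0]],"jaw":[25,25,25]}'
python3 -c "from h import *; st()"
```

```text
time: 14.2
ee_pos: [0.411, 0.2168, 0.02]
eef_rot: [0.217, 0.976, 0.001, 0.0]
ft_force: [-0.9, -1.6, 6.1]
width: 0.0318
time: 14.6
ee_pos: [0.4132, 0.2181, 0.1192]
eef_rot: [0.218, 0.976, 0.003, 0.002]
ft_force: [1.1, 0.5, -2.5]
width: 0.0318
time: 14.9
ee_pos: [0.4154, 0.2195, 0.214]
eef_rot: [0.218, 0.976, 0.007, 0.005]
ft_force: [0.9, -0.4, -2.1]
width: 0.0316
t 14.9 p [0.4154 0.2195 0.214 ] q [0.218 0.976 0.007 0.005] F [ 0.9 -0.4 -2.1] w 0.0316 j [-0.93 -0.03  0.35  1.91  0.01  1.24  0.54]
```

```bash

python3 -m inch '{"translation":[[0.4,-0.76,0],[0.4,-0.76,0],[0.4,-0.76,0]],"rot":[[-0.011,0.012,0.083],[-0.011,0.012,0.083],[-0.011,0.012,0.083]],"jaw":[25,25,25]}' && \
python3 -m inch '{"translation":[[0.4,-0.76,0],[0.4,-0.76,0],[0.4,-0.76,0]],"rot":[[0,0,0.083],[0,0,0.083],[0,0,0.083]],"jaw":[25,25,25]}' && \
python3 -m inch '{"translation":[[0.4,-0.76,0],[0.4,-0.76,0],[0.4,-0.76,0]],"rot":[[0,0,0.083],[0,0,0.083],[0,0,0.083]],"jaw":[25,25,25]}' && \
python3 -m inch '{"translation":[[0.4,-0.76,0],[0.4,-0.76,0],[0.4,-0.76,0],[0.4,-0.76,0]],"rot":[[0,0,0.083],[0,0,0.083],[0,0,0.083],[0,0,0.083]],"jaw":[25,25,25,25]}'
python3 - <<'E'
from h import *
st(); C=cam('wrist'); T=cam('top'); im=eyes.camera('wrist'); t=eyes.camera('top'); cv2.imwrite('pics/w4.png',im)
for n,X in dict(bayL=(.579,-.0825,.018),bayR=(.5636,-.2448,.018)).items(): print(n,proj(C,X),proj(T,X))
cv2.imwrite('pics/t4.png',cv2.resize(t[85:345,80:410],None,fx=2.4,fy=2.3))
E
```

```text
time: 15.2
ee_pos: [0.4571, 0.1386, 0.2131]
eef_rot: [0.178, 0.984, -0.001, -0.0]
ft_force: [0.3, -0.2, -1.9]
width: 0.0317
time: 15.5
ee_pos: [0.4983, 0.0571, 0.2121]
eef_rot: [0.139, 0.99, -0.002, -0.0]
ft_force: [-1.2, -0.6, -2.7]
width: 0.0319
time: 15.8
ee_pos: [0.539, -0.0243, 0.2109]
eef_rot: [0.099, 0.995, -0.004, -0.0]
ft_force: [0.2, 1.1, -1.3]
width: 0.0316
time: 16.2
ee_pos: [0.5785, -0.1005, 0.2093]
eef_rot: [0.057, 0.998, -0.004, -0.001]
ft_force: [-0.1, 0.8, -1.7]
width: 0.032
t 16.2 p [ 0.5785 -0.1005  0.2093] q [ 0.057  0.998 -0.004 -0.001] F [-0.1  0.8 -1.7] w 0.032 j [-0.46  0.3   0.67  1.63 -0.18  1.28  1.7 ]
bayL [297.57751397 185.71868211] [287.17644239 223.09041195]
bayR [152.13177253 188.25506703] [343.93970313 229.11626203]
```

View pics/w4.png

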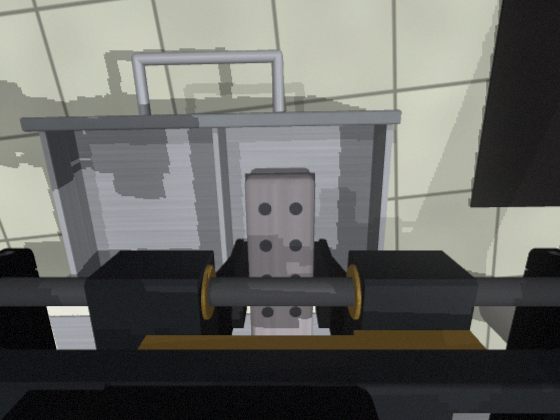

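View pics/t4.png

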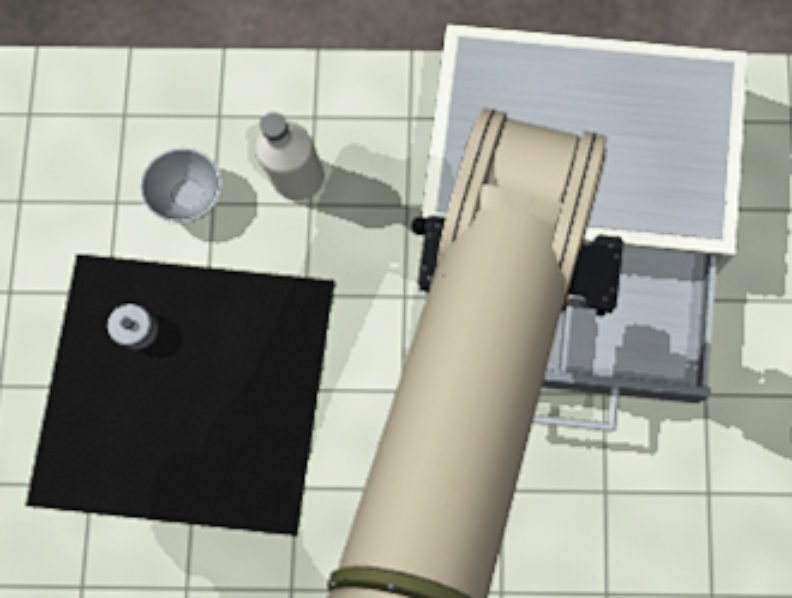

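The wrist view shows the open drawer, with the divider at about x=222 and the cassette hanging over the left bay, aligned with it. The pot hasn't moved in the top view. I lower the cassette.

```bash

python3 -m inch '{"translation":[[-0.08,0.19,-0.3],[-0.08,0.19,-0.75],[-0.08,0.19,-0.95],[-0.08,0.19,-0.95]],"rot":[[0.008,0,0.018],[0.008,0,0.018],[0.008,0,0.018],[0.008,0,0.018]],"jaw":[25,25,25,25]}' && \
python3 -m inch '{"translation":[[0,0,-0.25],[0,0,-0.4],[0,0,-0.5],[0,0,-0.55],[0,0,-0.55]],"rot":[[0,0,0],[0,0,0],[0,0,0],[0,0,0],[0,0,0]],"jaw":[25,25,25,25,25]}'
python3 -c "from h import *; st()"
```

```text
time: 16.7
ee_pos: [0.5683, -0.0775, 0.1119]
eef_rot: [0.045, 0.999, 0.001, -0.004]
ft_force: [0.1, 0.3, -1.1]
width: 0.0322
time: 17.2
ee_pos: [0.5684, -0.0775, 0.057]
eef_rot: [0.045, 0.999, 0.001, -0.004]
ft_force: [0.1, -0.2, -1.4]
width: 0.0318
t 17.2 p [ 0.5684 -0.0775  0.057 ] q [ 0.045  0.999  0.001 -0.004] F [ 0.1 -0.2 -1.4] w 0.0318 j [-0.43  0.44  0.6   1.81 -0.29  0.99  1.77]
```

```bash

python3 -m inch '{"translation":[[0,0,-0.08],[0,0,-0.15],[0,0,-0.2],[0,0,-0.21],[0,0,-0.21],[0,0,-0.21]],"rot":[[0,0,0],[0,0,0],[0,0,0],[0,0,0],[0,0,0],[0,0,0]],"jaw":[25,25,25,25,25,25]}'
python3 -m inch '{"translation":[[0,0,0],[0,0,0],[0,0,0],[0,0,0],[0,0,0.3],[0,0,0.8],[0,0,0.95],[0,0,0.95]],"rot":[[0,0,0],[0,0,0],[0,0,0],[0,0,0],[0,0,0],[0,0,0],[0,0,0],[0,0,0]],"jaw":[60,60,60,60,60,60,60,60]}' && \
python3 -m inch '{"translation":[[0,0,0.5],[0,0,0.95],[0,0,0.95]],"rot":[[0,0,0],[0,0,0],[0,0,0]],"jaw":[70,70,70]}'
python3 ware.py pics/w5.png 0.05
```

```text
time: 17.8
ee_pos: [0.5686, -0.0775, 0.0362]
eef_rot: [0.045, 0.999, 0.001, -0.004]
ft_force: [-0.0, 0.3, -1.2]
width: 0.0316
time: 18.6
ee_pos: [0.5703, -0.0777, 0.134]
eef_rot: [0.045, 0.999, 0.001, -0.001]
ft_force: [-0.3, -0.3, -0.6]
width: 0.06
time: 18.9
ee_pos: [0.5726, -0.0783, 0.234]
eef_rot: [0.045, 0.999, 0.002, 0.003]
ft_force: [1.3, -0.2, -1.2]
width: 0.0688
t 18.9 p [ 0.5726 -0.0783  0.234 ] q [0.045 0.999 0.002 0.003] F [ 1.3 -0.2 -1.2] w 0.0688 j [-0.5   0.25  0.67  1.63 -0.17  1.32  1.67]
```

View pics/w5.png

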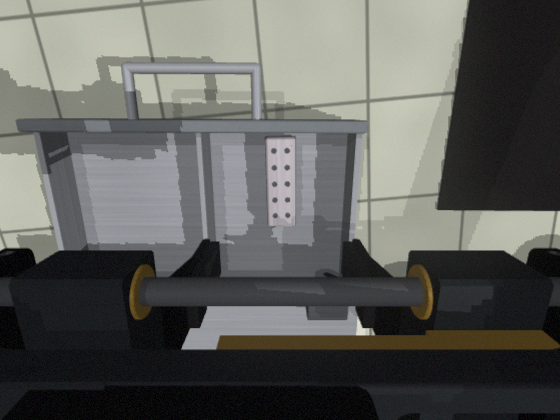

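The cassette lies flat in the left bay at (281,181). Next is the pot.

```bash

python3 -m inch '{"translation":[[-0.03,0.86,0],[-0.03,0.86,0],[-0.03,0.86,0]],"rot":[[0,0,0],[0,0,0],[0,0,0]],"jaw":[80,80,80]}' && \
python3 -m inch '{"translation":[[-0.03,0.86,0],[-0.03,0.86,0],[-0.03,0.86,0]],"rot":[[0,0,0],[0,0,0],[0,0,0]],"jaw":[80,80,80]}' && \
python3 -m inch '{"translation":[[-0.03,0.86,0],[-0.03,0.86,0],[-0.03,0.86,0]],"rot":[[0,0,0],[0,0,0],[0,0,0]],"jaw":[80,80,80]}' && \
python3 -m inch '{"translation":[[-0.03,0.86,0],[-0.03,0.86,0],[-0.03,0.86,0]],"rot":[[0,0,0],[0,0,0],[0,0,0]],"jaw":[80,80,80]}' && \
python3 -m inch '{"translation":[[-0.03,0.7,0],[-0.03,0.7,0],[-0.03,0.7,0],[-0.03,0.7,0]],"rot":[[0,0,0],[0,0,0],[0,0,0],[0,0,0]],"jaw":[80,80,80,80]}'
python3 ware.py pics/w6.png 0.041
```

```text
time: 19.25
ee_pos: [0.5675, 0.0148, 0.2283]
eef_rot: [0.041, 0.999, 0.002, -0.001]
ft_force: [-0.6, 0.1, -0.3]
width: 0.079
time: 19.55
ee_pos: [0.5628, 0.108, 0.2255]
eef_rot: [0.036, 0.999, 0.003, -0.003]
ft_force: [-1.0, -0.7, 0.7]
width: 0.0797
time: 19.85
ee_pos: [0.5574, 0.201, 0.2226]
eef_rot: [0.031, 0.999, 0.003, -0.005]
ft_force: [-0.3, -0.4, -0.1]
width: 0.08
time: 20.15
ee_pos: [0.5514, 0.2938, 0.2194]
eef_rot: [0.026, 1.0, 0.003, -0.007]
ft_force: [-0.9, -0.5, -0.4]
width: 0.08
time: 20.55
ee_pos: [0.5482, 0.3631, 0.2174]
eef_rot: [0.026, 1.0, 0.002, -0.008]
ft_force: [0.7, -1.4, -0.4]
width: 0.0793
t 20.55 p [0.5482 0.3631 0.2174] q [ 0.026  1.     0.002 -0.008] F [ 0.7 -1.4 -0.4] w 0.0793 j [-0.97  0.44  0.44  1.4  -0.2   1.36  1.  ]
box [    0     0    89   235 17513]
rect centre 0.4679 0.1112 size 0.098 0.2325 long axis 174.4
box [ 249  180   47   49 1728]
rect centre 0.5616 0.355 size 0.0495 0.053 long axis 133.5
```

View pics/w6.png

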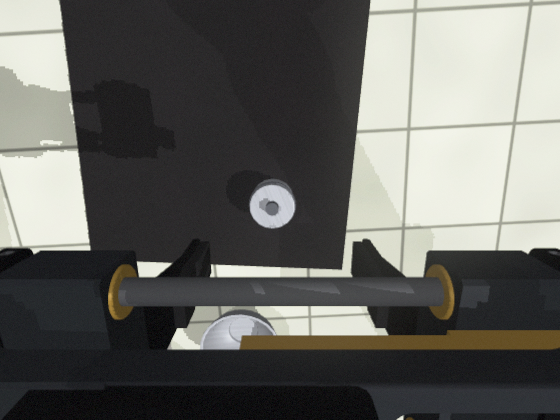

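The pot is at (272,205), giving (0.5616, 0.355), and its apparent 50 mm diameter matches. I descend to it.

```bash

python3 -m inch '{"translation":[[0.13,-0.08,-0.4],[0.13,-0.08,-0.8],[0.13,-0.08,-0.9],[0.13,-0.08,-0.9],[0.13,-0.08,-0.9]],"rot":[[-0.004,-0.015,0],[-0.004,-0.015,0],[-0.004,-0.015,0],[-0.004,-0.015,0],[-0.004,-0.015,0]],"jaw":[80,80,80,80,80]}' 
python3 -c "from h import *; st()"
```

```text
time: 21.1
ee_pos: [0.5626, 0.354, 0.13]
eef_rot: [0.027, 1.0, 0.001, 0.001]
ft_force: [0.1, -0.4, 0.8]
width: 0.0798
t 21.1 p [0.5626 0.354  0.13  ] q [0.027 1.    0.001 0.001] F [ 0.1 -0.4  0.8] w 0.0798 j [-0.94  0.51  0.43  1.49 -0.22  1.18  1.04]
```

```bash

python3 -m inch '{"translation":[[0,0,-0.3],[0,0,-0.55],[0,0,-0.6],[0,0,-0.6]],"rot":[[0,0,0],[0,0,0],[0,0,0],[0,0,0]],"jaw":[80,80,80,80]}' && \
python3 -m inch '{"translation":[[-0.01,0.01,-0.25],[-0.01,0.01,-0.45],[-0.01,0.01,-0.5],[-0.01,0.01,-0.5],[-0.01,0.01,-0.5],[-0.01,0.01,-0.5],[-0.01,0.01,-0.5],[-0.01,0.01,-0.5],[-0.01,0.01,-0.5]],"rot":[[0,0,0],[0,0,0],[0,0,0],[0,0,0],[0,0,0],[0,0,0],[0,0,0],[0,0,0],[0,0,0]],"jaw":[80,80,80,40,40,40,40,40,40]}' 25
python3 -m inch '{"translation":[[0,0,0.2],[0,0,0.6],[0,0,0.95],[0,0,0.95]],"rot":[[0,0,0],[0,0,0],[0,0,0],[0,0,0]],"jaw":[40,40,40,40]}' && \
python3 -m inch '{"translation":[[0,0,0.45],[0,0,0.95],[0,0,0.95]],"rot":[[0,0,0],[0,0,0],[0,0,0]],"jaw":[40,40,40]}'
python3 -c "from h import *; st()"
```

```text
time: 21.5
ee_pos: [0.5631, 0.3543, 0.0712]
eef_rot: [0.027, 1.0, 0.001, 0.001]
ft_force: [0.5, 0.9, -0.2]
width: 0.0798
time: 22.4
ee_pos: [0.5624, 0.3553, 0.0219]
eef_rot: [0.027, 1.0, 0.001, 0.002]
ft_force: [-1.0, -1.2, 5.8]
width: 0.0499
time: 22.8
ee_pos: [0.5648, 0.3566, 0.1223]
eef_rot: [0.027, 1.0, 0.004, 0.005]
ft_force: [1.2, -0.1, -0.7]
width: 0.0493
time: 23.1
ee_pos: [0.5674, 0.3578, 0.2242]
eef_rot: [0.027, 1.0, 0.007, 0.009]
ft_force: [0.7, -0.0, -0.4]
width: 0.0496
t 23.1 p [0.5674 0.3578 0.2242] q [0.027 1.    0.007 0.009] F [ 0.7 -0.  -0.4] w 0.0496 j [-0.96  0.44  0.45  1.38 -0.2   1.34  1.02]
```

```bash

python3 -m inch '{"translation":[[-0.03,-0.86,0],[-0.03,-0.86,0],[-0.03,-0.86,0]],"rot":[[-0.013,0.018,-0.02],[-0.013,0.018,-0.02],[-0.013,0.018,-0.02]],"jaw":[40,40,40]}' && \
python3 -m inch '{"translation":[[-0.03,-0.86,0],[-0.03,-0.86,0],[-0.03,-0.86,0]],"rot":[[0,0,-0.02],[0,0,-0.02],[0,0,-0.02]],"jaw":[40,40,40]}' && \
python3 -m inch '{"translation":[[-0.03,-0.86,0],[-0.03,-0.86,0],[-0.03,-0.86,0]],"rot":[[0,0,0],[0,0,0],[0,0,0]],"jaw":[40,40,40]}' && \
python3 -m inch '{"translation":[[-0.03,-0.86,0],[-0.03,-0.86,0],[-0.03,-0.86,0]],"rot":[[0,0,0],[0,0,0],[0,0,0]],"jaw":[40,40,40]}' && \
python3 -m inch '{"translation":[[-0.03,-0.86,0],[-0.03,-0.86,0],[-0.03,-0.86,0]],"rot":[[0,0,0],[0,0,0],[0,0,0]],"jaw":[40,40,40]}' && \
python3 -m inch '{"translation":[[0,-0.86,0],[0,-0.86,0],[0,-0.86,0],[0,-0.86,0]],"rot":[[0,0,0],[0,0,0],[0,0,0],[0,0,0]],"jaw":[40,40,40,40]}'
python3 -c "from h import *; st()"
```

```text
time: 23.4
ee_pos: [0.5658, 0.2652, 0.2241]
eef_rot: [0.042, 0.999, -0.001, -0.0]
ft_force: [1.5, 0.0, -0.9]
width: 0.0495
time: 23.7
ee_pos: [0.5633, 0.1718, 0.2236]
eef_rot: [0.057, 0.998, -0.002, -0.0]
ft_force: [0.6, -0.0, -1.2]
width: 0.0494
time: 24.0
ee_pos: [0.5602, 0.0787, 0.2232]
eef_rot: [0.061, 0.998, -0.003, -0.0]
ft_force: [0.0, -0.7, -0.8]
width: 0.049
time: 24.3
ee_pos: [0.5565, -0.0142, 0.2229]
eef_rot: [0.066, 0.998, -0.005, -0.0]
ft_force: [-0.7, 0.2, -1.2]
width: 0.0494
time: 24.6
ee_pos: [0.5523, -0.1068, 0.2226]
eef_rot: [0.07, 0.998, -0.006, -0.0]
ft_force: [0.7, 0.5, -1.5]
width: 0.0497
time: 25.0
ee_pos: [0.5521, -0.1933, 0.2217]
eef_rot: [0.071, 0.997, -0.006, -0.001]
ft_force: [0.5, 1.0, -1.1]
width: 0.0496
t 25.0 p [ 0.5521 -0.1933  0.2217] q [ 0.071  0.997 -0.006 -0.001] F [ 0.5  1.  -1.1] w 0.0496 j [-0.36  0.29  0.74  1.62 -0.19  1.3   1.84]
```

```bash

python3 -m inch '{"translation":[[0,-0.4,0],[0,-0.5,-0.3],[0,-0.5,-0.75],[0,-0.5,-0.95],[0,-0.5,-0.95]],"rot":[[0.011,-0.003,0.045],[0.011,-0.003,0.045],[0.011,-0.003,0.045],[0.011,-0.003,0.045],[0.011,-0.003,0.045]],"jaw":[40,40,40,40,40]}' && \
python3 -m inch '{"translation":[[0,0,-0.3],[0,0,-0.55],[0,0,-0.65],[0,0,-0.65]],"rot":[[0,0,0],[0,0,0],[0,0,0],[0,0,0]],"jaw":[40,40,40,40]}'
python3 -c "from h import *; st()"
```

```text
time: 25.5
ee_pos: [0.5509, -0.2405, 0.1231]
eef_rot: [0.047, 0.999, 0.001, -0.003]
ft_force: [0.2, -0.4, -0.4]
width: 0.0496
time: 25.9
ee_pos: [0.5511, -0.2396, 0.058]
eef_rot: [0.046, 0.999, 0.001, -0.003]
ft_force: [0.4, 0.1, -1.2]
width: 0.0494
t 25.9 p [ 0.5511 -0.2396  0.058 ] q [ 0.046  0.999  0.001 -0.003] F [ 0.4  0.1 -1.2] w 0.0494 j [-0.19  0.51  0.67  1.74 -0.37  1.02  2.09]
```

```bash

python3 -m inch '{"translation":[[0,0,-0.08],[0,0,-0.15],[0,0,-0.19],[0,0,-0.2],[0,0,-0.2],[0,0,-0.2]],"rot":[[0,0,0],[0,0,0],[0,0,0],[0,0,0],[0,0,0],[0,0,0]],"jaw":[40,40,40,40,40,40]}'
python3 -m inch '{"translation":[[0,0,0],[0,0,0],[0,0,0],[0,0,0],[0,0,0.25],[0,0,0.7],[0,0,0.95],[0,0,0.95]],"rot":[[0,0,0],[0,0,0],[0,0,0],[0,0,0],[0,0,0],[0,0,0],[0,0,0],[0,0,0]],"jaw":[72,72,72,72,72,72,72,72]}' && \
python3 -m inch '{"translation":[[0,0.2,0.5],[0,0.4,0.95],[0,0.4,0.95],[0,0.4,0.95]],"rot":[[0,0,0],[0,0,0],[0,0,0],[0,0,0]],"jaw":[72,72,72,72]}'
python3 ware.py pics/w7.png 0.05
```

```text
time: 26.5
ee_pos: [0.5513, -0.2397, 0.0383]
eef_rot: [0.046, 0.999, 0.001, -0.003]
ft_force: [-0.4, 0.1, -0.5]
width: 0.0495
time: 27.3
ee_pos: [0.5531, -0.2408, 0.1372]
eef_rot: [0.046, 0.999, 0.0, 0.0]
ft_force: [-0.1, 0.1, -0.6]
width: 0.0723
time: 27.7
ee_pos: [0.5539, -0.2001, 0.2329]
eef_rot: [0.045, 0.999, 0.001, 0.001]
ft_force: [0.4, -0.6, -0.9]
width: 0.0724
t 27.7 p [ 0.5539 -0.2001  0.2329] q [0.045 0.999 0.001 0.001] F [ 0.4 -0.6 -0.9] w 0.0724 j [-0.34  0.3   0.75  1.6  -0.21  1.33  1.92]
```

View pics/w7.png

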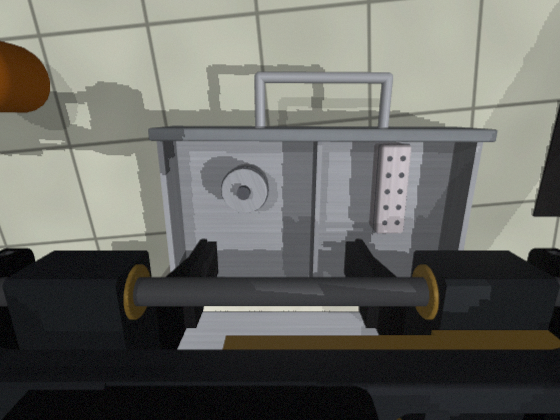

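The pot is upright in the right bay at (245,190) and the cassette is in the left bay at (393,188). I go back to the handle.

```bash

python3 -m inch '{"translation":[[-0.36,0.16,0],[-0.36,0.16,0],[-0.36,0.16,0],[-0.36,0.16,0]],"rot":[[0,0,-0.5],[0,0,-0.5],[0,0,-0.5],[0,0,-0.5]],"jaw":[38,38,38,38]}' && \
python3 -m inch '{"translation":[[-0.36,0.16,0],[-0.36,0.16,0],[-0.36,0.16,0],[-0.36,0.16,0]],"rot":[[0,0,-0.5],[0,0,-0.5],[0,0,-0.5],[0,0,-0.5]],"jaw":[38,38,38,38]}' && \
python3 -m inch '{"translation":[[-0.3,0.1,0],[-0.3,0.1,0],[-0.3,0.1,0],[-0.3,0.1,0],[-0.3,0.1,0],[-0.3,0.1,0]],"rot":[[0,0,-0.5],[0,0,-0.5],[0,0,-0.5],[0,0,-0.5],[0,0,-0.5],[0,0,-0.5]],"jaw":[38,38,38,38,38,38]}'
python3 -c "from h import *; st()"
```

```text
time: 28.15
ee_pos: [0.5158, -0.1848, 0.2293]
eef_rot: [0.306, 0.952, 0.0, -0.001]
ft_force: [-0.3, -1.0, 0.6]
width: 0.048
time: 28.55
ee_pos: [0.4786, -0.1689, 0.2274]
eef_rot: [0.545, 0.839, -0.0, -0.002]
ft_force: [0.4, 0.2, 0.8]
width: 0.0382
time: 29.15
ee_pos: [0.4479, -0.1592, 0.2262]
eef_rot: [0.742, 0.67, -0.0, -0.003]
ft_force: [0.2, 0.4, 0.2]
width: 0.0378
t 29.15 p [ 0.4479 -0.1592  0.2262] q [ 0.742  0.67  -0.    -0.003] F [0.2 0.4 0.2] w 0.0378 j [-0.61 -0.04  0.85  1.88  0.03  1.29  0.13]
```

```bash

python3 -m inch '{"translation":[[-0.02,0.05,-0.4],[-0.02,0.05,-0.75],[-0.02,0.05,-0.9],[-0.02,0.05,-0.9]],"rot":[[0,0,0],[0,0,0],[0,0,0],[0,0,0]],"jaw":[38,38,38,38]}' && \
python3 -m inch '{"translation":[[0,0,-0.35],[0,0,-0.65],[0,0,-0.72],[0,0,-0.72],[0,0,-0.72],[0,0,-0.72],[0,0,-0.72],[0,0,-0.72]],"rot":[[0,0,0],[0,0,0],[0,0,0],[0,0,0],[0,0,0],[0,0,0],[0,0,0],[0,0,0]],"jaw":[38,38,38,5,5,5,5,5]}' 20
python3 -c "from h import *; st()"
```

```text
time: 29.55
ee_pos: [0.4441, -0.1542, 0.134]
eef_rot: [0.742, 0.671, -0.003, -0.004]
ft_force: [0.2, 0.1, -0.7]
width: 0.038
time: 30.35
ee_pos: [0.4467, -0.1543, 0.0632]
eef_rot: [0.742, 0.671, -0.001, -0.002]
ft_force: [8.1, -0.3, -4.6]
width: 0.0093
t 30.35 p [ 0.4467 -0.1543  0.0632] q [ 0.742  0.671 -0.001 -0.002] F [ 8.1 -0.3 -4.6] w 0.0093 j [-0.53  0.23  0.85  2.07 -0.22  0.93  0.34]
```

```bash

python3 -m inch '{"translation":[[0.05,-0.005,0],[0.13,-0.012,0],[0.23,-0.022,0],[0.33,-0.031,0],[0.43,-0.041,0],[0.53,-0.05,0],[0.63,-0.06,0],[0.73,-0.069,0],[0.8,-0.076,0],[0.85,-0.08,0]],"rot":[[0,0,0],[0,0,0],[0,0,0],[0,0,0],[0,0,0],[0,0,0],[0,0,0],[0,0,0],[0,0,0],[0,0,0]],"jaw":[5,5,5,5,5,5,5,5,5,5]}' && \
python3 -m inch '{"translation":[[0.08,-0.008,0],[0.18,-0.017,0],[0.28,-0.026,0],[0.38,-0.036,0],[0.48,-0.046,0],[0.58,-0.055,0],[0.68,-0.064,0],[0.76,-0.072,0],[0.81,-0.077,0],[0.84,-0.08,0],[0.86,-0.081,0],[0.86,-0.081,0]],"rot":[[0,0,0],[0,0,0],[0,0,0],[0,0,0],[0,0,0],[0,0,0],[0,0,0],[0,0,0],[0,0,0],[0,0,0],[0,0,0],[0,0,0]],"jaw":[5,5,5,5,5,5,5,5,5,5,5,5]}'
python3 -c "from h import *; st()"
```

```text
time: 31.35
ee_pos: [0.5324, -0.1624, 0.0632]
eef_rot: [0.742, 0.671, -0.001, -0.002]
ft_force: [-2.8, -0.1, 0.6]
width: 0.0089
time: 32.55
ee_pos: [0.6162, -0.1704, 0.0631]
eef_rot: [0.742, 0.671, -0.002, -0.004]
ft_force: [-14.4, 3.3, 11.4]
width: 0.0091
t 32.55 p [ 0.6162 -0.1704  0.0631] q [ 0.742  0.671 -0.002 -0.004] F [-14.4   3.3  11.4] w 0.0091 j [-0.33  0.61  0.73  1.62 -0.44  1.09  0.42]
```

```bash

python3 -m inch '{"translation":[[0,0,0],[0,0,0],[0,0,0],[0,0,0.35],[0,0,0.8],[0,0,0.8]],"rot":[[0,0,0],[0,0,0],[0,0,0],[0,0,0],[0,0,0],[0,0,0]],"jaw":[36,36,36,36,36,36]}' && \
python3 -m inch '{"translation":[[0,0,0.4],[0,0,0.75],[0,0,0.75],[0,0,0.75]],"rot":[[0,0,0],[0,0,0],[0,0,0],[0,0,0]],"jaw":[44,44,44,44]}' && \
python3 -m inch '{"translation":[[0.22,0.9,0],[0.22,0.9,0],[0.22,0.9,0]],"rot":[[0,0,0],[0,0,0],[0,0,0]],"jaw":[44,44,44]}' && \
python3 -m inch '{"translation":[[0.22,0.88,0],[0.22,0.88,0],[0.22,0.88,0],[0.22,0.88,0],[0.22,0.88,0]],"rot":[[0,0,0.005],[0,0,0.005],[0,0,0.005],[0,0,0.005],[0,0,0.005]],"jaw":[44,44,44,44,44]}'
python3 - <<'E'
from h import *
st(); C=cam('wrist'); cv2.imwrite('pics/w8.png',eyes.camera('wrist')); print(proj(C,(.661,.013,.145)))
E
```

```text
time: 33.15
ee_pos: [0.6192, -0.1718, 0.1491]
eef_rot: [0.742, 0.671, 0.001, -0.001]
ft_force: [0.1, -1.1, 0.5]
width: 0.0353
time: 33.55
ee_pos: [0.6197, -0.1717, 0.2244]
eef_rot: [0.742, 0.671, 0.002, -0.0]
ft_force: [-0.0, -0.1, -0.9]
width: 0.0437
time: 33.85
ee_pos: [0.643, -0.073, 0.2219]
eef_rot: [0.738, 0.674, 0.002, -0.002]
ft_force: [-0.6, 0.8, -0.5]
width: 0.044
time: 34.35
ee_pos: [0.6645, 0.0138, 0.2209]
eef_rot: [0.737, 0.676, 0.001, -0.002]
ft_force: [-0.6, 0.1, 1.5]
width: 0.044
t 34.35 p [0.6645 0.0138 0.2209] q [ 0.737  0.676  0.001 -0.002] F [-0.6  0.1  1.5] w 0.044 j [-0.61  0.51  0.76  1.39 -0.35  1.38  0.07]
[275.84417006 222.94200195]
```

View pics/w8.png

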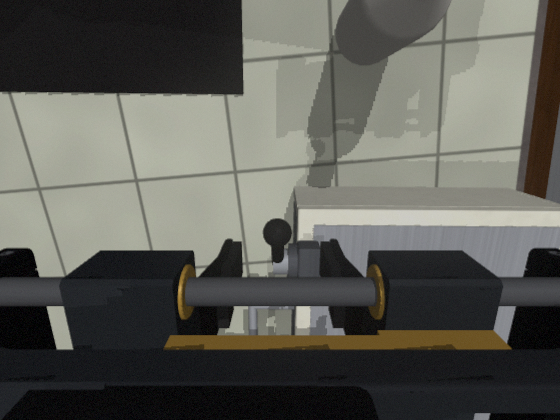

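The lever ball is at (277,232), a few millimetres to the right of my prediction. I'll grip at y≈0.009.

```bash

python3 -m inch '{"translation":[[-0.03,-0.05,-0.3],[-0.03,-0.05,-0.6],[-0.03,-0.05,-0.8],[-0.03,-0.05,-0.83],[-0.03,-0.05,-0.83],[-0.03,-0.05,-0.83],[-0.03,-0.05,-0.83],[-0.03,-0.05,-0.83],[-0.03,-0.05,-0.83],[-0.03,-0.05,-0.83]],"rot":[[0,0,0],[0,0,0],[0,0,0],[0,0,0],[0,0,0],[0,0,0],[0,0,0],[0,0,0],[0,0,0],[0,0,0]],"jaw":[44,44,44,44,15,15,15,15,15,15]}' 10
python3 -c "from h import *; st()"
```

```text
time: 35.4
ee_pos: [0.6613, 0.0083, 0.1392]
eef_rot: [0.737, 0.676, 0.001, -0.002]
ft_force: [-5.4, -0.1, 4.9]
width: 0.0203
t 35.4 p [0.6613 0.0083 0.1392] q [ 0.737  0.676  0.001 -0.002] F [-5.4 -0.1  4.9] w 0.0203 j [-0.59  0.56  0.73  1.5  -0.39  1.23  0.1 ]
```

Gripped at width 20.3 mm, as before. I reverse the arc, with a slight over-run at the end.

```bash

python3 -m inch '{"translation":[[-0.006,-0.065,0.06],[-0.013,-0.135,0.1],[-0.02,-0.21,0.14],[-0.027,-0.29,0.168],[-0.035,-0.375,0.185],[-0.043,-0.46,0.19],[-0.051,-0.545,0.185],[-0.059,-0.63,0.168],[-0.067,-0.71,0.14],[-0.074,-0.785,0.1],[-0.081,-0.86,0.06],[-0.087,-0.92,0.0],[-0.09,-0.95,-0.03],[-0.091,-0.97,-0.05],[-0.091,-0.97,-0.05],[-0.091,-0.97,-0.05]],"rot":[[0,0,0],[0,0,0],[0,0,0],[0,0,0],[0,0,0],[0,0,0],[0,0,0],[0,0,0],[0,0,0],[0,0,0],[0,0,0],[0,0,0],[0,0,0],[0,0,0],[0,0,0],[0,0,0]],"jaw":[15,15,15,15,15,15,15,15,15,15,15,15,15,15,15,15]}' 10
python3 -c "from h import *; st()"
```

```text
time: 37.0
ee_pos: [0.6522, -0.0888, 0.1344]
eef_rot: [0.737, 0.676, 0.001, -0.002]
ft_force: [-5.8, 3.7, 5.6]
width: 0.0202
t 37.0 p [ 0.6522 -0.0888  0.1344] q [ 0.737  0.676  0.001 -0.002] F [-5.8  3.7  5.6] w 0.0202 j [-0.46  0.56  0.74  1.52 -0.4   1.22  0.26]
```

```bash

python3 -m inch '{"translation":[[0,0,0],[0,0,0],[0,0,0],[0,0,0],[0,0,0.3],[0,0,0.75],[0,0,0.95],[0,0,0.95]],"rot":[[0,0,0],[0,0,0],[0,0,0],[0,0,0],[0,0,0],[0,0,0],[0,0,0],[0,0,0]],"jaw":[44,44,44,44,44,44,44,44]}' && \
python3 -m inch '{"translation":[[-0.8,0.5,0.3],[-0.8,0.5,0.3],[-0.8,0.5,0.3],[-0.8,0.5,0.3]],"rot":[[0,0,0],[0,0,0],[0,0,0],[0,0,0]],"jaw":[44,44,44,44]}' && \
python3 -m inch '{"translation":[[-0.8,0.95,0.2],[-0.8,0.95,0.2],[-0.8,0.95,0.2],[-0.8,0.95,0.2]],"rot":[[0,0,0.2],[0,0,0.2],[0,0,0.2],[0,0,0.2]],"jaw":[44,44,44,44]}' && \
python3 -m inch '{"translation":[[-0.2,0.95,0],[-0.2,0.95,0],[-0.2,0.95,0],[-0.2,0.95,0]],"rot":[[0,0,0.2],[0,0,0.2],[0,0,0.2],[0,0,0.2]],"jaw":[44,44,44,44]}' && \
python3 -m inch '{"translation":[[-0.2,0.95,0],[-0.2,0.95,0],[-0.2,0.95,0],[-0.2,0.95,0],[-0.2,0.95,0],[-0.2,0.95,0]],"rot":[[0,0,0.2],[0,0,0.2],[0,0,0.2],[0,0,0.2],[0,0,0.2],[0,0,0.2]],"jaw":[44,44,44,44,44,44]}'
python3 - <<'E'
from h import *
st(); t=eyes.camera('top'); cv2.imwrite('pics/tf.png',t); s=eyes.camera('scene'); cv2.imwrite('pics/sf.png',s)
a=cv2.resize(t[85:225,245:405],(800,590),interpolation=cv2.INTER_CUBIC); cv2.imwrite('pics/tfc.png',a)
T=cam('top')
# dark ball centroid before/after, handle ends
for n in('pics/top0.png','pics/tf.png'):
    g=cv2.cvtColor(cv2.imread(n),cv2.COLOR_BGR2GRAY)[170:200,255:305]; m=(g<40).astype(np.uint8); k,l,q,c=cv2.connectedComponentsWithStats(m); print(n,[(q[i,:].tolist(),np.round(c[i]+[255,170],1).tolist()) for i in range(1,k) if q[i,4]>8])
d=cv2.absdiff(cv2.imread('pics/top0.png'),t).max(2)[90:225,250:400]; print('diff px in cabinet zone',int((d>40).sum()))
E
```

```text
time: 37.8
ee_pos: [0.6537, -0.0897, 0.2332]
eef_rot: [0.737, 0.675, 0.003, -0.0]
ft_force: [-0.3, -1.0, -0.7]
width: 0.0441
time: 38.2
ee_pos: [0.5735, -0.0386, 0.2631]
eef_rot: [0.737, 0.676, 0.004, -0.001]
ft_force: [-0.1, 0.5, 0.4]
width: 0.0441
time: 38.6
ee_pos: [0.4927, 0.0591, 0.2829]
eef_rot: [0.66, 0.751, 0.004, -0.001]
ft_force: [1.1, 0.9, -0.5]
width: 0.0442
time: 39.0
ee_pos: [0.4734, 0.1539, 0.2818]
eef_rot: [0.578, 0.816, 0.003, -0.002]
ft_force: [0.9, -0.7, -0.5]
width: 0.0442
time: 39.6
ee_pos: [0.4544, 0.247, 0.2818]
eef_rot: [0.492, 0.871, 0.003, -0.002]
ft_force: [0.4, 0.8, 1.0]
width: 0.044
t 39.6 p [0.4544 0.247  0.2818] q [ 0.492  0.871  0.003 -0.002] F [0.4 0.8 1. ] w 0.044 j [-1.1   0.06  0.55  1.7  -0.03  1.4  -0.01]
pics/top0.png [([17, 13, 20, 9, 102], [283.4, 187.3]), ([11, 15, 3, 6, 10], [266.8, 187.5])]
pics/tf.png [([17, 13, 22, 9, 108], [284.2, 187.6]), ([8, 15, 6, 6, 15], [265.9, 188.1])]
diff px in cabinet zone 37
```

View pics/tfc.png

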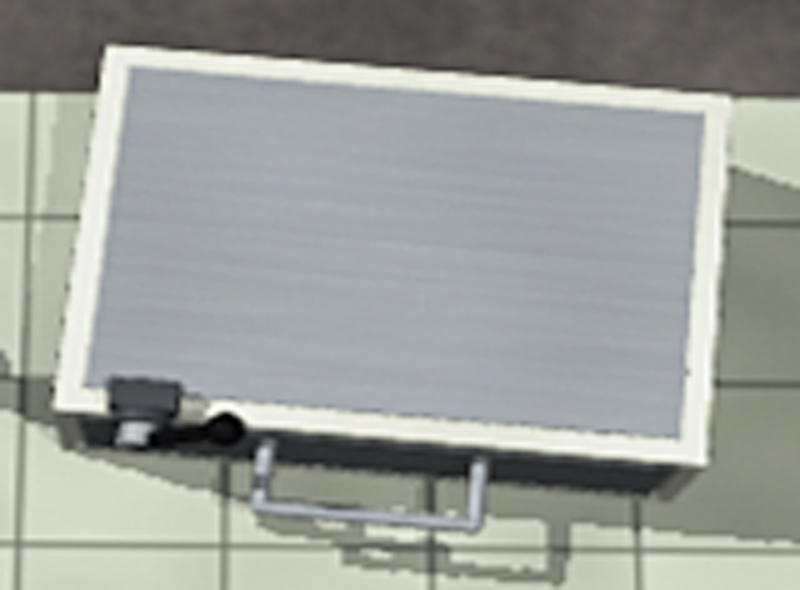

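View pics/sf.png

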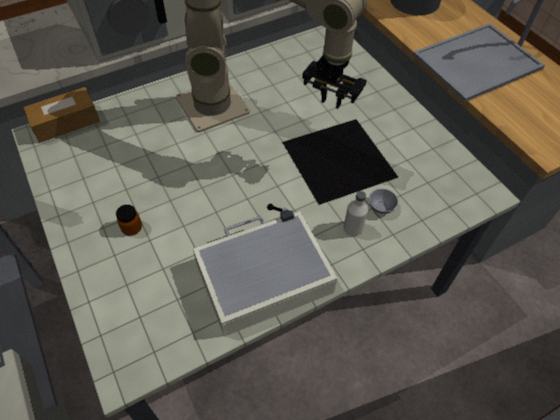

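The handle, lever and cabinet look as they did at the start: the lever tip is at (227,428) in the crop, within about 2 px (roughly 5 mm) of its locked position. The mat is empty and the bottle, jar and bowl haven't moved.

```bash
python3 -c "
from h import *
print(r.close_job()); st()"
```

```text
the job is handed in; nothing more can be done
None
the job is handed in; nothing more can be done
```

The job is done and handed in at about 40 s of robot time. Only one cassette and one pot were on the mat. I freed the lever, opened the drawer, put both away, pushed the drawer home and swung the lever back to locked.

**Ware:** with the drawer still open, the wrist picture showed the cassette flat in the left bay and the pot upright in the right bay, not stacked. I did not look inside again after closing.

**Drawer:** it opened about 0.168 m to its stop. It closed until it pushed back with about 14 N, and the handle now shows where it was at the start.

**Lever:** it was pushed against its stop. In the last top picture it sits a pixel or two past where it started, in the locked direction.

**Rest of the scene:** the mat is empty, and the bottle, jar and bowl look unmoved in the last scene picture. The arm ended well clear with no contact force. No check failed; the highest wrist reading printed was about 36 N, when the drawer reached its open stop.

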